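# Free the press arbor from its stowage case

### The arm

A 6-joint arm with a two-finger parallel gripper is mounted at the origin on the work surface. World frame = base frame: x ahead of the robot, y to its left, z up, the work surface at z = 0. Lengths are in m, angles in degrees, forces in N, time in s.
With the tool pointing down it reaches from about 0.375 to 0.9 m from the base axis. Payload 3.1 kg.
Tool frame: the origin (TCP) lies on the centre line of the jaws, within the pads' length; the fingertips stand 8 mm ahead of it and the grasp point (between the pads) lies 11 mm behind it; z points along the fingers, y is the line along which they close (so a half turn about z gives the same grasp; the last joint's range is limited). The gripper opens to 87 mm and grips with 3 to 60 N. Pads are 19 mm wide; open, the fingers measure 117 mm over their backs; the gripper's body (75 mm by 190 mm) begins 51 mm behind the grasp point.
Start: joints at [64.372, 30.224, 82.088, -0, 67.689, -10.227], TCP at [0.166, 0.603, 0.231] pointing down, gripper open.
Joint ranges: [-176.69, 176.69], [-43.24, 126.21], [12.49, 139.97], [-82, 262], [0, 151.66], [-163.58, 163.58]. Speed limits (degrees/s): [159.86, 159.86, 180, 180, 180, 180].

### API

Orientations are given as a 3x3 rotation matrix whose columns are the frame's x, y, z axes.
In Python, from rig import * gives the robot as it stands.
- The arm moves only by the tool step_arm, never from a script. Its argument "targets" is a list of rows, each a list of 5 numbers: the opening, from -1 (shut) to 1 (fully open), then the shift along the world's x, y, z normalised to -1 to 1, where 1 is 0.25 m, then the turn about the world's z normalised to -1 to 1, where 1 is 180 degrees. In form: [[fingers, x, y, z, turn], ...]. A call has 1 to 20 rows; each row is the pose to reach, as a shift and turn from the pose commanded when the call began, turning the shorter way round; what a row does not reach only later rows make up. A row lasts 1/10 s, in which the tool goes at most 50 mm and 8.59 degrees, less where a joint would pass 70% of its speed; a pose out of reach is approached as far as the arm can. A call with a number of a shift or a turn outside -1 to 1 is refused whole. A call with a gripper value outside its range is refused whole. The fingers move at their own pace and stop on an object; the grip force is fixed at half the most. Time passes only in rows, so rows that repeat a pose let the fingers close. It gives the time, the measured TCP pose, the force, the opening and the grip force at its end, in the units of the state.
- read_state(): the state, without advancing time (a new reading comes with each control period).
- capture(name): name is "scene" or "top" or "wrist"; returns a dict with "color" (384x512x3 uint8, red, green, blue), "mtx" (3x3 intrinsics, pixels), "pose" (4x4, takes a point from camera to world coordinates). Camera axes: x right, y down, z forward; pixel columns grow to the right and rows downward; lengths in m; the calibration is good to about 2 mm. A picture is of the moment at which its call begins. There is no depth.
- hand_in(): hands the job in; it is judged then, once.
The state is a dict: "time_s": time; "joint_positions": joint angles; "qvel": joint speeds; "tau": joint torques, N m; "position": TCP position; "tcp_rot": TCP orientation; "force": force on the tool from outside, world axes, zero at the start; "moment": the same for the moment, N m; "opening": opening from 0.0 (shut) to 1.0 (fully open); "grasp_force": force on a finger pad.
Only numpy, scipy, OpenCV 4.12 (cv2) and the standard library are available. Lean on these libraries where they do the work, as an engineer would, in place of code of your own. Each camera call takes 0.05 s, during which the arm holds its last target. There are 200 camera calls.

### The job

Turn all three black captive bolts on the blue case's lid anticlockwise (seen from above) right to their end stops, so that their steel tabs swing off the window. Then take the long arbor lying inside through the window, which is shorter than the arbor, by tilting it and bringing it out diagonally, and finish while holding it still in the gripper in the air above the case, every part of it a good 5 cm or more clear above the lid. Do not let go of it, and leave everything else on the bench where it is.

Things in the scene. Friction and masses are not known exactly. Their poses are not given: they have to be found in the camera images.
- case: fixed blue steel stowage case, 308 (x) x 208 (y) x 67 mm high, on the bench. Origin under its centre, x along its length (+x end roughly to the robot's left), z up. Floor top 5 mm above the bench; lid from 62 to 67 mm above the bench, with one window. Inner room x -150..150, y -100..100 mm
- window (a point): centre of the lid's rectangular window, at the lid's top face (67 mm above the bench, case x 27.5, y 0 mm); axes as the case. The window is 185 mm (x) by 124 mm (y): case x -65..120, y -62..62 mm (room for a part-open gripper only), nearer the case's +x end
- arbor_mid (a point): centre of the arbor, a loose straight bar 240 mm long, about 0.2 kg, x along its length; the middle 196 mm is silver, 14 x 14 mm square; the last 22 mm at each end are 11 mm round brass. It lies along the case, within 10 mm of its middle, its centre 41 mm above the bench. Longer than the window, it comes out only tilted, its end towards case +x up and out first
- arbor: the arbor; origin under its centre, 7 mm below point arbor_mid; x along its length, z up at the start. It rests on two grey saddles 16 mm thick at case x -85 and 85 mm, tops 34 mm above the bench, each with cheeks up to 46 mm above the bench, 18 mm either side of the case's middle
- arbor_end1 (a point): middle of the arbor's +x end face, 120 mm from its centre
- arbor_end2 (a point): middle of the arbor's -x end face, 120 mm from its centre
- bolt_a_grip (a point): captive bolt on the case's -y side, nearest its +x end, at case x 84, y -82 mm. Point on its upright axis, 26 mm above the lid. Black grip bar 42 mm long, 14 mm thick, from 12 to 34 mm above the lid, length along this point's x; steel tab 16 mm wide, 4.5 mm high over the lid, reaches 83 mm from the axis along +x, across the window until turned
- bolt_a (a joint): angle of that bolt, rad: grows anticlockwise seen from above, 0 to 1.4; starts between 0 and 0.3; 1.4 is its end stop, where the tab lies along the window's edge, clear of it; it stays where it is left (friction 0.05 N m)
- bolt_b_grip (a point): captive bolt on the case's -y side, second from its +x end, at case x -12, y -82 mm. Point on its upright axis, 26 mm above the lid. Black grip bar 42 mm long, 14 mm thick, from 12 to 34 mm above the lid, length along this point's x; steel tab 16 mm wide, 4.5 mm high over the lid, reaches 83 mm from the axis along +x, across the window until turned
- bolt_b (a joint): angle of that bolt, rad: grows anticlockwise seen from above, 0 to 1.4; starts between 0 and 0.3; 1.4 is its end stop, where the tab lies along the window's edge, clear of it; it stays where it is left (friction 0.05 N m)
- bolt_c_grip (a point): captive bolt on the case's +y side, at case x 36, y 82 mm. Point on its upright axis, 26 mm above the lid. Black grip bar 42 mm long, 14 mm thick, from 12 to 34 mm above the lid, length along this point's x; steel tab 16 mm wide, 4.5 mm high over the lid, reaches 83 mm from the axis along +x, across the window until turned
- bolt_c (a joint): angle of that bolt, rad: grows anticlockwise seen from above, 0 to 1.4; starts between 0 and 0.3; 1.4 is its end stop, where the tab lies along the window's edge, clear of it; it stays where it is left (friction 0.05 N m)
- bowl: white ceramic bowl, 124 mm across and 45 mm high, with black speed rings; bystander; origin under its centre
- hanger1: bare aluminium truck hanger, 200 mm across the axle, 36 mm high at most; bystander; origin under the axle's middle, x along the axle
- hanger2: second bare aluminium truck hanger, 200 mm across the axle, 36 mm high at most; bystander; origin under the axle's middle, x along the axle
- chock: green silicone wheel chock, 90 x 60 x 40 mm; bystander; origin under its centre
- wheel1: orange skate wheel lying flat, 54 mm diameter, 32 mm high; bystander; origin under its centre
- wheel2: white skate wheel lying flat, 54 mm diameter, 32 mm high; bystander; origin under its centre
- press: fixed yellow bearing press, base 150 x 200 mm, 290 mm high with a lever up to 375 mm; bystander; origin under its centre
Not all that is in view belongs to the job. There is more than one size of the arbor; the job needs the larger.

How it is judged:
By the outcome, as a careful person would: the job done as asked, in the order asked, and still so for the second after the job is handed in, while the arm keeps its last pose, push and grip.
It also fails if it takes over 54 s, if anything falls off the work surface, if the arm or the gripper's body presses on something with over 40 N, if the wrist force passes 120 N, or if a joint passes its speed limit or range.

## Working session

There is one attempt and no reset: what is moved stays moved. The work goes in short steps, Python scripts to look and compute and a tool call to move; the robot and the scene stay as the last step left them, time stands still between calls to the robot, and variables do not carry over. Pictures are saved under pics/ and viewed, at most 10 in all, crops included, and the job is handed in when it is done.

Besides the shell and the picture viewer there is one more tool, called after "Emit:" as name(argument=value, ...) on one line, values as JSON. step_arm: Moves the arm, as the interface text tells. Scaled input: -1 to 1 covers 0.25 m each way for a shift and 180 degrees each way for a turn. Its arguments: {"type":"object","properties":{"targets":{"type":"array","items":{"type":"array","items":{"type":"number"}}}},"required":["targets"]}

```bash
mkdir -p pics; ls; python3 - <<'E'
from rig import *
import cv2,numpy as np
s=read_state();print(s['time_s'],s['position'],s['tcp_rot'],s['opening'])
for n in("scene","top","wrist"):
    c=capture(n);np.savez(f"{n}0.npz",**c);cv2.imwrite(f"pics/{n}0.png",c['color'][:,:,::-1]);print(n,c['mtx'].tolist(),np.round(c['pose'],3).tolist())
a=[cv2.imread(f"pics/{n}0.png") for n in("scene","top")]
cv2.imwrite("pics/st.png",cv2.resize(np.vstack(a),(400*1,600)))
E
```

```text
pics
0.0 [0.16562516 0.60190848 0.22957411] [[-9.64093848e-01  2.65560123e-01 -9.34790287e-04]
 [ 2.65561501e-01  9.64091895e-01 -1.97663283e-03]
 [ 3.76308882e-04 -2.15390386e-03 -9.99997610e-01]] 1.0006282808479154
scene [[440.55834940778476, 0.0, 254.22925609407284], [0.0, 440.55834940778476, 191.06930975379547], [0.0, 0.0, 1.0]] [[-0.495, 0.465, -0.734, 1.65], [0.869, 0.28, -0.409, 0.643], [0.015, -0.84, -0.543, 0.922], [0.0, 0.0, 0.0, 1.0]]
top [[482.2953950169545, 0.0, 258.5240133568318], [0.0, 482.2953950169545, 192.57161071190734], [0.0, 0.0, 1.0]] [[0.023, -0.995, 0.099, 0.41], [-1.0, -0.024, -0.01, 0.027], [0.012, -0.099, -0.995, 1.623], [0.0, 0.0, 0.0, 1.0]]
wrist [[304.69933447467594, 0.0, 258.9863258072095], [0.0, 304.69933447467594, 195.06410320015365], [0.0, 0.0, 1.0]] [[0.266, 0.929, 0.259, 0.096], [0.964, -0.256, -0.072, 0.621], [-0.001, 0.269, -0.963, 0.384], [0.0, 0.0, 0.0, 1.0]]
```

View pics/top0.png

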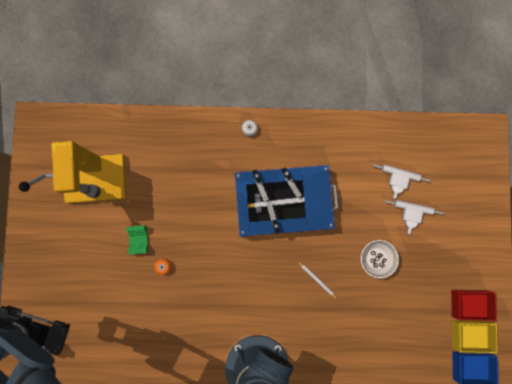

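View pics/scene0.png

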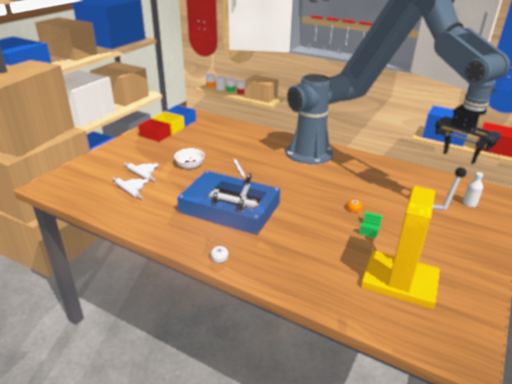

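The top view shows the blue case at about (285,200), with the window towards the left (+x end). Bolts b and a are on the far side at about (288,170) and (257,175), and c is on the near side at about (276,230). There are two arbor candidates: the bar inside the case at about (275,203), and a shorter thin bar on the bench at about (317,280). The one inside is longer and lies in the case under the window, so it fits the description. A wrist-camera crop will confirm it.

```bash
cat > h.py <<'E'
import cv2,numpy as np
def ray(c,px):
    px=np.atleast_2d(np.asarray(px,float)); d=np.c_[px,np.ones(len(px))]@np.linalg.inv(c['mtx']).T
    return c['pose'][:3,3],d@c['pose'][:3,:3].T
def onz(c,px,z):
    o,d=ray(c,px); return o+d*((z-o[2])/d[:,2])[:,None]
def tri(obs):  # [(cap,px),...] least-squares meeting point and miss distance
    A=0;b=0;L=[]
    for c,p in obs:
        o,d=ray(c,p); d=d[0]/np.linalg.norm(d[0]); P=np.eye(3)-np.outer(d,d); A=A+P;b=b+P@o;L.append((P,o))
    x=np.linalg.solve(A,b); return x,max(np.linalg.norm(P@(x-o)) for P,o in L)
def proj(c,X):
    R,t=c['pose'][:3,:3],c['pose'][:3,3]; q=(np.atleast_2d(X)-t)@R@c['mtx'].T; return q[:,:2]/q[:,2:]
def hsv(c): return cv2.cvtColor(c['color'],cv2.COLOR_RGB2HSV)
def blue(c): 
    return cv2.inRange(hsv(c),(100,120,40),(120,255,255))
def load(n): return dict(np.load(n))
E
python3 - <<'E'
from h import *
c=load('top0.npz')
n,l,st,ce=cv2.connectedComponentsWithStats(cv2.morphologyEx(blue(c),cv2.MORPH_CLOSE,np.ones((3,3))))
for i in range(1,n):
    if st[i,4]>300:
        print(st[i],ce[i])
        ys,xs=np.where(l==i); w=onz(c,np.c_[xs,ys],.067)[:,:2]
        r=cv2.minAreaRect((w*1000).astype(np.float32)); print(r, cv2.boxPoints(r).tolist())
E
```

```text
[ 276  166   58   66 2245] [311.52293987 200.69265033]
((549.0984497070312, -132.1374053955078), (203.7779083251953, 184.38729858398438), 5.959064483642578) [[438.188720703125, -51.01983642578125], [457.3314208984375, -234.4107666015625], [660.0081787109375, -213.25497436523438], [640.865478515625, -29.864044189453125]]
[257 170  29  14 305] [271.2557377  176.30163934]
((619.4069213867188, -28.170299530029297), (41.13431930541992, 88.54534912109375), 6.2087507247924805) [[594.1722412109375, 13.618330001831055], [603.74853515625, -74.40765380859375], [644.6416015625, -69.95893096923828], [635.0653076171875, 18.067054748535156]]
[ 236  172   40   64 1050] [248.91714286 208.26095238]
((533.1605224609375, 22.33625030517578), (203.85220336914062, 113.22962188720703), 6.292260646820068) [[425.64349365234375, 67.43889617919922], [438.05340576171875, -45.108604431152344], [640.6775512695312, -22.766395568847656], [628.2676391601562, 89.7811050415039]]
[ 453  352   45   32 1317] [474.87015945 368.32422172]
((27.323543548583984, -682.4984130859375), (139.1796875, 94.382568359375), 89.02783966064453) [[-21.041648864746094, -751.277587890625], [73.32733154296875, -752.87890625], [75.68873596191406, -613.71923828125], [-18.68024444580078, -612.117919921875]]
```

Emit:
step_arm(targets=[[0, 0.4, -1, 0, -0.28], [0, 0.4, -1, 0, -0.28], [0, 0.4, -1, 0, -0.28], [0, 0.4, -1, 0, -0.28], [0, 0.4, -1, 0, -0.28], [0, 0.4, -1, 0, -0.28], [0, 0.4, -1, 0, -0.28]])

```text
time_s: 0.85
position: [0.2663, 0.3502, 0.2305]
tcp_rot: [[-0.406, 0.914, -0.001], [0.914, 0.406, -0.001], [-0.001, -0.001, -1.0]]
force: [0.0, 0.3, 0.6]
opening: 0.518
grasp_force: 0.0
```

Emit:
step_arm(targets=[[0, 0.56, -1, 0, -0.28], [0, 0.56, -1, 0, -0.28], [0, 0.56, -1, 0, -0.28], [0, 0.56, -1, 0, -0.28], [0, 0.56, -1, 0, -0.28], [0, 0.56, -1, 0, -0.28], [0, 0.56, -1, 0, -0.28]])

```text
time_s: 1.55
position: [0.41, 0.1, 0.2309]
tcp_rot: [[0.445, 0.895, 0.004], [0.895, -0.445, -0.001], [0.001, 0.004, -1.0]]
force: [-0.1, 0.9, 0.8]
opening: 0.501
grasp_force: 0.0
```

Emit:
step_arm(targets=[[0, 0.48, -0.6, 0.1, -0.28], [0, 0.48, -0.6, 0.1, -0.28], [0, 0.48, -0.6, 0.1, -0.28], [0, 0.48, -0.6, 0.1, -0.28], [0, 0.48, -0.6, 0.1, -0.28], [0, 0.48, -0.6, 0.1, -0.28], [0, 0.48, -0.6, 0.1, -0.28]])

```text
time_s: 2.25
position: [0.5262, -0.046, 0.2551]
tcp_rot: [[0.972, 0.235, -0.001], [0.235, -0.972, 0.001], [-0.0, -0.001, -1.0]]
force: [-0.1, 0.6, -0.0]
opening: 0.499
grasp_force: 0.0
```

```bash
python3 - <<'E'
from rig import *
from h import *
s=read_state();print(s['time_s'],s['position'],np.degrees(np.arctan2(s['tcp_rot'][1][0],s['tcp_rot'][0][0])),s['joint_positions'],s['opening'])
c=capture("wrist");np.savez("w1.npz",**c);cv2.imwrite("pics/w1.png",cv2.resize(c['color'][:,:,::-1],(800,600)))
E
```

```text
2.25 [ 0.52622223 -0.04600688  0.25512534] 13.61207667163537 [-1.71487562e+01  2.10463805e+01  9.42227624e+01  4.19356073e-02
  6.47857475e+01  5.92212989e+01] 0.4986859842894633
```

View pics/w1.png

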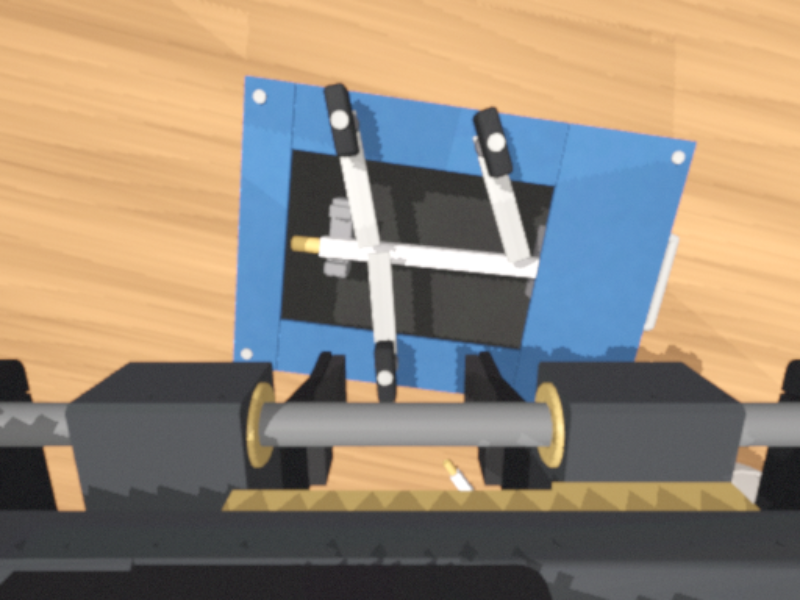

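The wrist view shows the bolt tops at (340,119) for a, (496,142) for b and (385,378) for c, in 800x600 pixels. The window corners are near (292,150), (555,185), (520,348) and (281,318). The long arbor's +x brass tip is at (291,243), and a second, small arbor on the bench shows at (458,475). I'll take a second wrist view for heights.

Emit:
step_arm(targets=[[0, -0.28, -0.1, 0, 0], [0, -0.28, -0.1, 0, 0], [0, -0.28, -0.1, 0, 0], [0, -0.28, -0.1, 0, 0]])

```text
time_s: 2.7
position: [0.4564, -0.0718, 0.2559]
tcp_rot: [[0.972, 0.234, 0.002], [0.234, -0.972, -0.0], [0.002, 0.0, -1.0]]
force: [0.1, 0.1, -0.2]
opening: 0.5
grasp_force: 0.0
```

```bash
python3 - <<'E'
from rig import *
from h import *
s=read_state();print(s['time_s'],s['position'])
c=capture("wrist");np.savez("w2.npz",**c)
cv2.imwrite("pics/w2.png",cv2.resize(c['color'][:240,100:500,::-1],(800,480),interpolation=cv2.INTER_CUBIC))
E
```

```text
2.7 [ 0.45642114 -0.0718274   0.25593689]
```

View pics/w2.png

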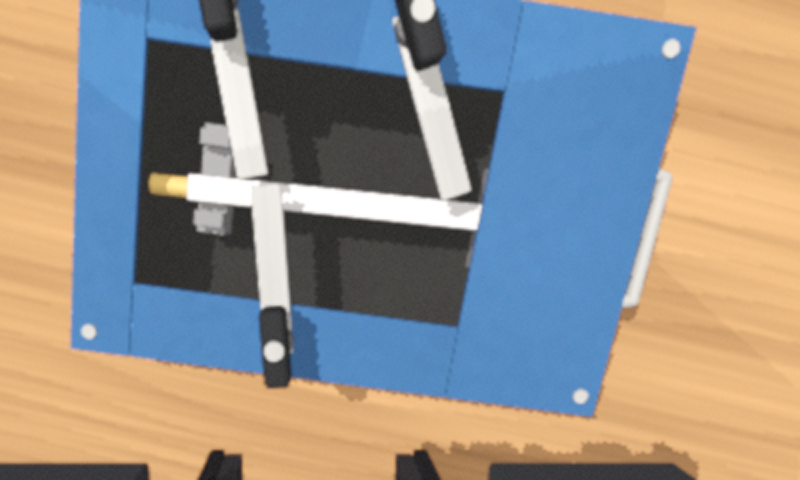

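The enlarged crop confirms the arbor in the case: silver square middle and a brass +x end at crop (150,184), lying across the grey saddle. It runs off under the lid, so it is the larger one. Bolt tops b and c are at crop (422,9) and (274,351).

```bash
cat > m.py <<'E'
from h import *
w1,w2=load('w1.npz'),load('w2.npz')
def dot(c,p,r=5):
    x,y=map(int,np.round(p)); y0,x0=max(y-r,0),x-r
    g=c['color'][y0:y+r+1,x0:x+r+1].astype(float).min(2); lo=np.median(g); m=np.clip(g-(.5*lo+.5*g.max()),0,None)
    ys,xs=np.indices(g.shape); return np.array([(xs*m).sum()/m.sum()+x0,(ys*m).sum()/m.sum()+y0])
S=1/1.5625
a1,b1,c1=dot(w1,(340*S,119*S)),dot(w1,(496*S,142*S)),dot(w1,(385*S,378*S))
b2,c2=dot(w2,(311,4.5),4),dot(w2,(237,175.5))
if __name__=="__main__":
    print('px',a1,b1,c1,b2,c2)
    for n,o in dict(b=[(w1,b1),(w2,b2)],c=[(w1,c1),(w2,c2)],sR=[(w1,dot(w1,(434.6,100.5))),(w2,dot(w2,(435.5,24)))],sL=[(w1,dot(w1,(157.4,226))),(w2,dot(w2,(144,165.5)))]).items(): print(n,tri(o))
    z=.101; W=np.array([onz(w1,a1,z)[0],onz(w1,b1,z)[0],(onz(w1,c1,z)[0]+onz(w2,c2,z)[0])/2])[:,:2]
    M=np.array([[84,-82],[-12,-82],[36,82]])/1e3
    U,s,Vt=np.linalg.svd((M-M.mean(0)).T@(W-W.mean(0))); R=(U@np.diag([1,np.linalg.det(U@Vt)])@Vt).T
    t=W.mean(0)-R@M.mean(0); yaw=np.degrees(np.arctan2(R[1,0],R[0,0]))
    print('bolts',W.round(4).tolist(),'yaw',yaw,'t',t,'resid mm',((M@R.T+t-W)*1e3).round(1).tolist())
    np.savez('case.npz',R=R,t=t,W=W)
    # bar angles (black, top plane) 
    for n,c,d in(('a',w1,a1),('b',w1,b1),('c',w2,c2)):
        m=(c['color'].max(2)<50).astype(np.uint8); x,y=map(int,d); k=np.zeros_like(m); cv2.circle(k,(x,y),30,1,-1); m&=k
        m|=cv2.circle(np.zeros_like(m),(x,y),4,1,-1); l=cv2.connectedComponents(m)[1]; ys,xs=np.where(l==l[y,x])
        w=(onz(c,np.c_[xs,ys],z)[:,:2]*1e3).astype(np.float32); r=cv2.minAreaRect(w)
        e=np.linalg.eigh(np.cov(w.T))[1][:,1]; print(n,'bar',r,'dir deg',np.degrees(np.arctan2(e[1],e[0]))%180)
    # tabs: bright, low saturation, lid plane; arbor: bright in crop
    tip1,tip2=np.array([291*S,243*S]),np.array([150/2+100,184/2]); print('tip',tri([(w1,tip1),(w2,tip2)]))
    sh1,sh2=np.array([320*S,247*S]),np.array([188/2+100,187/2]); print('silver start',tri([(w1,sh1),(w2,sh2)]))
    T=tri([(w1,tip1),(w2,tip2)])[0][:2]; far=onz(w2,[(480/2+100,216/2)],.048)[0][:2]; near=onz(w2,[(188/2+100,187/2)],.048)[0][:2]
    print('tip case',R.T@(onz(w2,tip2,.041)[0][:2]-t),'axis near/far case',R.T@(near-t),R.T@(far-t))
    cor=[(292*S,150*S),(555*S,185*S),(520*S,348*S),(281*S,318*S)]
    print('window corners case',((onz(w1,cor,.067)[:,:2]-t)@R*1e3).round(1).tolist())
    cor=[(149/2+100,39/2),(504/2+100,90/2),(459/2+100,326/2),(134/2+100,283/2)]
    print('window corners case w2',((onz(w2,cor,.067)[:,:2]-t)@R*1e3).round(1).tolist())
E
python3 m.py
```

```text
px [218.65957447  75.77659574] [318.22566372  90.23893805] [245.75633958 241.58544653] [313.21052632   3.13157895] [236.25297114 175.35993209]
b (array([ 0.62955868, -0.08023093,  0.10195914]), np.float64(0.00046794063825211785))
c (array([ 0.460543  , -0.04760788,  0.1021275 ]), np.float64(2.9180305969781533e-05))
sR (array([ 0.65202098, -0.20802342,  0.0680972 ]), np.float64(4.252622281937039e-05))
sL (array([0.43956717, 0.05785164, 0.06760538]), np.float64(4.7078851520068594e-05))
bolts [[0.6198, 0.0153], [0.6295, -0.0799], [0.4602, -0.0476]] yaw 95.41844833148937 t [ 0.54600444 -0.0758417 ] resid mm [[-0.1, 0.2], [-0.7, -0.1], [0.8, -0.1]]
a bar ((620.3095703125, 16.044750213623047), (6.349070072174072, 6.673376560211182), 55.8474006652832) dir deg 116.79407753912862
b bar ((629.6425170898438, -79.67048645019531), (6.8266921043396, 6.413395881652832), 61.40936279296875) dir deg 82.73167494821159
c bar ((460.5794677734375, -47.21932601928711), (7.302897930145264, 7.473877906799316), 58.388877868652344) dir deg 169.59946824038357
tip (array([0.52581506, 0.04427918, 0.03868879]), np.float64(0.0002862889900358113))
silver start (array([0.52938438, 0.02088553, 0.04603834]), np.float64(7.876827205407372e-05))
tip case [0.12058495 0.00873378] axis near/far case [0.09737783 0.00743776] [-0.06902816 -0.000462  ]
window corners case [[119.9, -59.9], [-63.2, -62.8], [-64.1, 59.2], [118.6, 61.3]]
window corners case w2 [[118.9, -60.0], [-63.3, -62.4], [-65.2, 60.9], [118.9, 62.8]]
```

```bash
python3 - <<'E'
from m import *
d=np.load('case.npz');W=d['W'];R=d['R'];t=d['t']
cr=lambda p:(p[0]/2+100,p[1]/2)
s8=lambda p:(p[0]*S,p[1]*S)
f=lambda v:np.degrees(np.arctan2(v[1],v[0]))
for n,i,c,p,q in(('a',0,w1,s8((335,86)),s8((347,155))),('b',1,w1,s8((485,110)),s8((503,174))),('c',2,w2,cr((278,385)),cr((270,309)))):
    P=onz(c,[p,q],.101)[:,:2]; print(n,'bar dir',f(P[1]-P[0]),np.linalg.norm(P[1]-P[0]))
for n,i,p in(('a',0,(252,177)),('b',1,(456,194)),('c',2,(267,183))):
    v=onz(w2,cr(p),.0715)[0][:2]-W[i]; print(n,'tab dir',f(v),np.linalg.norm(v), 'in case',f(R.T@v))
E
```

```text
a bar dir -157.8787633252147 0.03964677914049925
b bar dir -147.2586638992208 0.03936166501880291
c bar dir 18.369499767962743 0.04004681369280839
a tab dir -157.84403899351855 0.0838486968308386 in case 106.73751267499209
b tab dir -148.54800333453161 0.08251846962905669 in case 116.03354833397903
c tab dir 15.877941392150426 0.08410052931051931 in case -79.54050693933894
```

Emit:
step_arm(targets=[[0, 0.016, 0.098, -0.4, 0.017], [0, 0.016, 0.098, -0.4, 0.017], [0, 0.016, 0.098, -0.55, 0.017], [0, 0.016, 0.098, -0.688, 0.017], [0, 0.016, 0.098, -0.688, 0.017], [0, 0.016, 0.098, -0.688, 0.017], [-1, 0.016, 0.098, -0.688, 0.017], [-1, 0.016, 0.098, -0.688, 0.017], [-1, 0.016, 0.098, -0.688, 0.017], [-1, 0.016, 0.098, -0.688, 0.017], [-1, 0.016, 0.098, -0.688, 0.017]])

```text
time_s: 3.85
position: [0.4601, -0.0472, 0.0844]
tcp_rot: [[0.959, 0.282, 0.001], [0.282, -0.959, 0.001], [0.001, -0.001, -1.0]]
force: [0.0, 3.1, 5.6]
opening: 0.16
grasp_force: 30.0
```

Emit:
step_arm(targets=[[-1, 0, 0, 0, 0.464], [-1, 0, 0, 0, 0.464], [-1, 0, 0, 0, 0.464], [-1, 0, 0, 0, 0.464], [-1, 0, 0, 0, 0.464], [-1, 0, 0, 0, 0.464], [-1, 0, 0, 0, 0.464], [-1, 0, 0, 0, 0.464], [-1, 0, 0, 0, 0.464], [-1, 0, 0, 0, 0.464], [-1, 0, 0, 0, 0.464], [-1, 0, 0, 0, 0.464], [-1, 0, 0, 0, 0.464]])

```text
time_s: 5.15
position: [0.4599, -0.0474, 0.0843]
tcp_rot: [[-0.169, 0.986, 0.001], [0.986, 0.169, 0.001], [0.001, 0.001, -1.0]]
force: [-1.0, 2.7, 6.0]
opening: 0.163
grasp_force: 30.0
```

```bash
python3 - <<'E'
from rig import *
import numpy as np
s=read_state();print(s['time_s'],s['position'],np.degrees(np.arctan2(s['tcp_rot'][1][0],s['tcp_rot'][0][0])),s['force'],s['moment'],s['opening'],s['joint_positions'])
E
```

```text
5.15 [ 0.45988041 -0.04740056  0.08430868] 99.73150163106446 [-1.02345931  2.73391243  5.96506531] [ 0.35203435  0.07042129 -0.64603293] 0.16309804938928932 [-19.83813132  32.8013729  112.36013522   0.16161902  34.8340795
 -29.70225415]
```

Emit:
step_arm(targets=[[0, 0, 0, 0, 0], [0, 0, 0, 0, 0], [0, 0, 0, 0, 0], [0, 0, 0, 0.24, 0], [0, 0, 0, 0.24, 0], [0, 0.676, -0.13, 0.24, -0.378], [0, 0.676, -0.13, 0.24, -0.378], [0, 0.676, -0.13, 0.24, -0.378], [0, 0.676, -0.13, 0.24, -0.378], [0, 0.676, -0.13, 0.24, -0.378], [0, 0.676, -0.13, 0.24, -0.378], [0, 0.676, -0.13, 0.24, -0.378], [0, 0.676, -0.13, 0.24, -0.378], [0, 0.676, -0.13, 0.24, -0.378], [0, 0.676, -0.13, 0.1, -0.378], [0, 0.676, -0.13, 0, -0.378], [0, 0.676, -0.13, 0, -0.378], [0, 0.676, -0.13, 0, -0.378]])

```text
time_s: 6.95
position: [0.6288, -0.0805, 0.0835]
tcp_rot: [[0.848, 0.53, -0.001], [0.53, -0.848, 0.0], [-0.0, -0.001, -1.0]]
force: [-0.6, 1.1, -0.4]
opening: 0.501
grasp_force: 0.0
```

```bash
python3 - <<'E'
from rig import *
from h import *
s=read_state();print(s['time_s'],s['position'],np.degrees(np.arctan2(s['tcp_rot'][1][0],s['tcp_rot'][0][0])),s['force'])
for n in("wrist","top"):
    c=capture(n);np.savez(n+"3.npz",**c)
    im=c['color'][:,:,::-1] if n=="wrist" else c['color'][150:246,222:350,::-1]
    cv2.imwrite(f"pics/{n}3.png",cv2.resize(im,(512,384)))
a=np.hstack([cv2.imread(f"pics/{n}3.png") for n in("wrist","top")]);cv2.imwrite("pics/b3.png",cv2.resize(a,(800,300)))
E
```

```text
6.95 [ 0.62882081 -0.08045126  0.08345465] 32.03227831921569 [-0.6045843   1.13488116 -0.40857285]
```

View pics/b3.png

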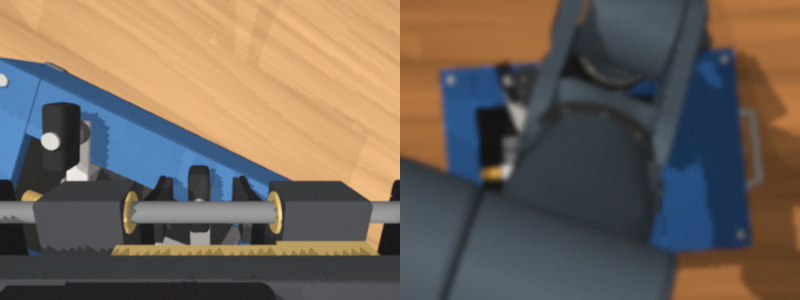

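The wrist view shows bolt b's bar at about (200,185), centred between the fingers. Closing and turning now.

Emit:
step_arm(targets=[[-1, 0, 0, 0, 0], [-1, 0, 0, 0, 0], [-1, 0, 0, 0, 0], [-1, 0, 0, 0, 0], [-1, 0, 0, 0, 0], [-1, 0, 0, 0, 0.378], [-1, 0, 0, 0, 0.378], [-1, 0, 0, 0, 0.378], [-1, 0, 0, 0, 0.378], [-1, 0, 0, 0, 0.378], [-1, 0, 0, 0, 0.378], [-1, 0, 0, 0, 0.378], [-1, 0, 0, 0, 0.378], [-1, 0, 0, 0, 0.378], [-1, 0, 0, 0, 0.378], [-1, 0, 0, 0, 0.378]])

```text
time_s: 8.65
position: [0.628, -0.0789, 0.0838]
tcp_rot: [[-0.168, 0.986, -0.002], [0.986, 0.168, 0.003], [0.003, -0.001, -1.0]]
force: [-2.9, 4.9, 5.2]
opening: 0.161
grasp_force: 30.0
```

```bash
python3 - <<'E'
from rig import *
import numpy as np
s=read_state();print(s['time_s'],s['position'],np.degrees(np.arctan2(s['tcp_rot'][1][0],s['tcp_rot'][0][0])),s['force'],s['moment'],s['opening'],s['grasp_force'])
E
```

```text
8.65 [ 0.62800386 -0.07890625  0.08382818] 99.6799749436472 [-2.85973645  4.94448993  5.2361939 ] [ 0.70990094  0.44639335 -0.54324232] 0.16057496591606324 30.001263320446014
```

Emit:
step_arm(targets=[[0, 0, 0, 0, 0], [0, 0, 0, 0, 0], [0, 0, 0, 0, 0], [0, 0, 0, 0.24, 0], [0, 0, 0, 0.24, 0], [0, -0.036, 0.381, 0.24, -0.432], [0, -0.036, 0.381, 0.24, -0.432], [0, -0.036, 0.381, 0.24, -0.432], [0, -0.036, 0.381, 0.24, -0.432], [0, -0.036, 0.381, 0.24, -0.432], [0, -0.036, 0.381, 0.24, -0.432], [0, -0.036, 0.381, 0.24, -0.432], [0, -0.036, 0.381, 0.24, -0.432], [0, -0.036, 0.381, 0.24, -0.432], [0, -0.036, 0.381, 0.24, -0.432], [0, -0.036, 0.381, 0.1, -0.432], [0, -0.036, 0.381, 0, -0.432], [0, -0.036, 0.381, 0, -0.432], [0, -0.036, 0.381, 0, -0.432]])

```text
time_s: 10.55
position: [0.6201, 0.0147, 0.0835]
tcp_rot: [[0.925, 0.379, -0.0], [0.379, -0.925, -0.0], [-0.0, -0.0, -1.0]]
force: [0.6, -0.1, 0.2]
opening: 0.501
grasp_force: 0.0
```

Emit:
step_arm(targets=[[-1, 0, 0, 0, 0], [-1, 0, 0, 0, 0], [-1, 0, 0, 0, 0], [-1, 0, 0, 0, 0], [-1, 0, 0, 0, 0], [-1, 0, 0, 0, 0.432], [-1, 0, 0, 0, 0.432], [-1, 0, 0, 0, 0.432], [-1, 0, 0, 0, 0.432], [-1, 0, 0, 0, 0.432], [-1, 0, 0, 0, 0.432], [-1, 0, 0, 0, 0.432], [-1, 0, 0, 0, 0.432], [-1, 0, 0, 0, 0.432], [-1, 0, 0, 0, 0.432], [-1, 0, 0, 0, 0.432], [-1, 0, 0, 0, 0.432]])

```text
time_s: 12.25
position: [0.618, 0.0181, 0.0843]
tcp_rot: [[-0.169, 0.986, -0.004], [0.986, 0.169, 0.006], [0.006, -0.003, -1.0]]
force: [-2.9, 8.2, 5.8]
opening: 0.167
grasp_force: 30.0
```

```bash
python3 - <<'E'
from rig import *
import numpy as np
s=read_state();print(s['time_s'],s['position'],np.degrees(np.arctan2(s['tcp_rot'][1][0],s['tcp_rot'][0][0])),s['force'],s['moment'],s['opening'],s['grasp_force'])
E
```

```text
12.25 [0.61800313 0.01811377 0.08430106] 99.74987996101508 [-2.94633789  8.1673471   5.76139206] [ 1.23868255  0.62390274 -0.66175091] 0.16655409933193732 30.00159257557243
```

Emit:
step_arm(targets=[[0, 0, 0, 0, 0], [0, 0, 0, 0, 0], [0, 0, 0, 0, 0], [0, 0, 0, 0.24, 0], [0, 0, 0, 0.24, 0], [0, -0.336, -0.167, 0.688, -0.011], [0, -0.336, -0.167, 0.688, -0.011], [0, -0.336, -0.167, 0.688, -0.011], [0, -0.336, -0.167, 0.688, -0.011], [0, -0.336, -0.167, 0.688, -0.011]])

```text
time_s: 13.25
position: [0.5364, -0.0276, 0.2567]
tcp_rot: [[-0.138, 0.99, 0.003], [0.99, 0.138, -0.001], [-0.001, 0.003, -1.0]]
force: [-0.6, 0.1, -0.9]
opening: 0.499
grasp_force: 0.0
```

```bash
python3 - <<'E'
from rig import *
from h import *
s=read_state();print(s['time_s'],s['position'],np.degrees(np.arctan2(s['tcp_rot'][1][0],s['tcp_rot'][0][0])),s['joint_positions'])
c=capture("wrist");np.savez("w4.npz",**c)
cv2.imwrite("pics/w4.png",cv2.resize(c['color'][:,:,::-1],(800,600),interpolation=cv2.INTER_CUBIC))
E
```

```text
13.25 [ 0.53637212 -0.02756927  0.2567079 ] 97.92874735029734 [-1.48719434e+01  2.15455009e+01  9.30814274e+01  4.09002182e-03
  6.51768460e+01 -2.28025170e+01]
```

View pics/w4.png

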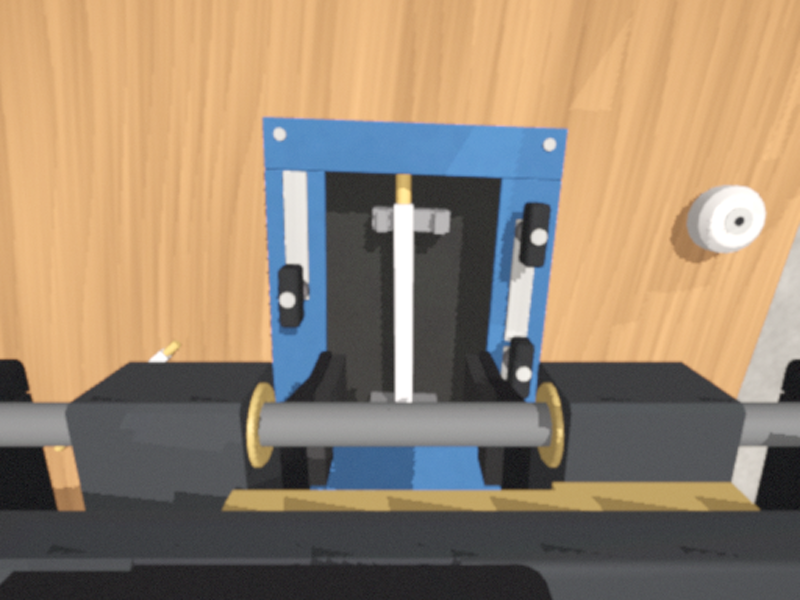

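All three tabs now lie along the window's edges: c at left (290,170-300), a and b at right (520,250-400). The arbor is untouched at x≈403, with its brass tip at (403,175) right by the lid edge. I'll remeasure its axis before grasping.

```bash
python3 - <<'E'
from m import *
d=np.load('case.npz');W=d['W'];R=d['R'];t=d['t'];c=load('w4.npz')
g=c['color'].astype(int).min(2)
pts=[]
for r in range(140,245,5):
    xs=np.where(g[r,240:280]>150)[0]+240
    if len(xs)>5: pts.append([(xs[0]+xs[-1])/2,r])
P=onz(c,pts,.048)[:,:2]; C=(P-t)@R*1e3
k=np.polyfit(C[:,0],C[:,1],1);print('y=kx+b',k,np.degrees(np.arctan(k[0])),np.abs(np.polyval(k,C[:,0])-C[:,1]).max())
print('tip',((onz(c,[(403*S,175*S)],.041)[:,:2]-t)@R*1e3),'silver',((onz(c,[(403*S,206*S)],.048)[:,:2]-t)@R*1e3))
for n,p in(('a',(538,237)),('b',(523,373)),('c',(287,299))): print(n,((onz(c,dot(c,(p[0]*S,p[1]*S)),.101)[:,:2]-t)@R*1e3))
yaw=np.arctan2(R[1,0],R[0,0])
for gx in(45,50,55): w=t+R@np.array([gx,np.polyval(k,gx)])/1e3; print(gx,w,np.degrees(yaw+np.arctan(k[0])))
# tab angle checks: lid-plane centrelines
for n,p,q in(('c',(297,285),(295,175)),('a',(530,265),(517,335))):
    v=np.diff(onz(c,[(p[0]*S,p[1]*S),(q[0]*S,q[1]*S)],.0715)[:,:2],axis=0)[0]; v=R.T@v;print(n,np.degrees(np.arctan2(v[1],v[0])))
E
```

```text
y=kx+b [0.03291042 2.81088981] 1.8849481094590712 1.7580313223922532
tip [[119.28655695   7.80240976]] silver [[97.00378186  6.85382924]]
a [[ 85.09462716 -82.11578023]]
b [[-11.3985171 -82.6967614]]
c [[35.64380132 82.84597137]]
45 [ 0.53748246 -0.03144805] 97.30339644094845
50 [ 0.5368465  -0.02648593] 97.30339644094845
55 [ 0.53621054 -0.02152381] 97.30339644094845
c 0.03457984843572219
a 176.09899682993017
```

Emit:
step_arm(targets=[[0, 0.002, 0, -0.4, -0.003], [0, 0.002, 0, -0.4, -0.003], [0, 0.002, 0, -0.6, -0.003], [0, 0.002, 0, -0.7, -0.003], [0, 0.002, 0, -0.78, -0.003], [0, 0.002, 0, -0.848, -0.003], [0, 0.002, 0, -0.848, -0.003], [0, 0.002, 0, -0.848, -0.003]])

```text
time_s: 14.1
position: [0.5359, -0.0264, 0.0414]
tcp_rot: [[-0.13, 0.991, -0.003], [0.991, 0.13, 0.001], [0.001, -0.003, -1.0]]
force: [-0.9, -0.1, -0.7]
opening: 0.496
grasp_force: 0.0
```

Emit:
step_arm(targets=[[-1, 0, 0, 0, 0], [-1, 0, 0, 0, 0], [-1, 0, 0, 0, 0], [-1, 0, 0, 0, 0], [-1, 0, 0, 0, 0], [-1, 0, 0, 0, 0]])

```text
time_s: 14.7
position: [0.5365, -0.027, 0.0437]
tcp_rot: [[-0.13, 0.992, 0.0], [0.992, 0.13, -0.0], [-0.0, 0.0, -1.0]]
force: [0.5, 0.1, 0.3]
opening: 0.155
grasp_force: 30.0
```

Emit:
step_arm(targets=[[-1, 0, 0, 0.02, 0], [-1, 0.002, -0.024, 0.02, 0], [-1, 0.004, -0.048, 0.02, 0], [-1, 0.004, -0.048, 0.02, 0], [-1, 0.004, -0.048, 0.04, 0], [-1, 0.004, -0.048, 0.06, 0], [-1, 0.004, -0.048, 0.08, 0], [-1, 0.004, -0.048, 0.1, 0], [-1, 0.004, -0.048, 0.1, 0], [-1, 0.004, -0.048, 0.1, 0]])

```text
time_s: 15.7
position: [0.5374, -0.0389, 0.0688]
tcp_rot: [[-0.13, 0.992, 0.0], [0.992, 0.13, -0.0], [-0.0, 0.0, -1.0]]
force: [-0.8, -0.4, -2.7]
opening: 0.159
grasp_force: 30.0
```

```bash
python3 - <<'E'
from rig import *
from h import *
s=read_state();print(s['time_s'],s['position'],s['force'],s['moment'],s['opening'])
c=capture("wrist");np.savez("w5.npz",**c);d=capture("scene");np.savez("s5.npz",**d)
a=np.hstack([cv2.resize(c['color'][50:290,120:400],(400,343)),cv2.resize(d['color'][150:255,160:300],(400,300+43))])
cv2.imwrite("pics/w5.png",a[:,:,::-1])
E
```

```text
15.7 [ 0.53742914 -0.03885657  0.06879046] [-0.84760828 -0.42742624 -2.67996204] [ 0.04070811  0.07394106 -0.02719323] 0.15911034531801174
```

View pics/w5.png

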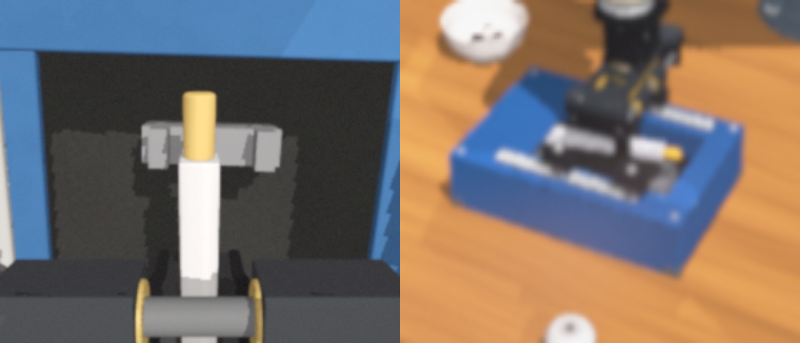

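The bar is held with its brass end at crop (200,95), clear of the lid edge at crop row 55. The force is low, so I'll continue lifting.

Emit:
step_arm(targets=[[-1, 0, 0, 0.02, 0], [-1, 0, 0, 0.04, 0], [-1, 0, 0, 0.06, 0], [-1, 0, 0, 0.06, 0]])

```text
time_s: 16.2
position: [0.5376, -0.039, 0.0843]
tcp_rot: [[-0.13, 0.992, 0.001], [0.992, 0.13, -0.0], [-0.0, 0.001, -1.0]]
force: [0.0, 0.2, -3.4]
opening: 0.155
grasp_force: 30.0
```

```bash
cat > tilt.py <<'E'
from rig import *
from h import *
import sys
from scipy.optimize import brentq
d0=np.load('case.npz');R=d0['R'];t=d0['t'];Sg=float(sys.argv[1]) # u of grasp to tip length
s=read_state();p=np.array(s['position']);R3=np.array(s['tcp_rot']);print(s['time_s'],p.round(4),np.round(s['force'],1),np.round(s['moment'],2),s['opening'])
c=capture("wrist");H=hsv(c)
m=cv2.inRange(H,(15,100,110),(30,255,255));m[235:]=0
n,l,st,ce=cv2.connectedComponentsWithStats(m);i=1+st[1:,4].argmax();print('brass',st[i],ce[i])
ys,xs=np.where(l==i);top=ys.min();tip=np.array([xs[ys==top].mean(),top]);cen=ce[i]
g=p+np.array([0,0,-.003])
ax=R3[:,0]*[1,1,0]
# tip ray meets vertical plane through the bar; brass centre is about 11 mm from the tip
for nm,q in(('tip',tip),('brass centre',cen)):
    o,dd=ray(c,q);dd=dd[0];nrm=np.cross(ax,[0,0,1]);k=nrm@(g-o)/(nrm@dd);X=o+k*dd;v=X-g
    print(nm,X.round(4),'case',(R.T@(X[:2]-t)*1e3).round(1),'along',(v@ax*1e3).round(1),'up',(v[2]*1e3).round(1),'tilt',np.degrees(np.arctan2(v[2],v@ax)).round(1),'len',(np.linalg.norm(v)*1e3).round(1))
print('grasp case',R.T@(g[:2]-t)*1e3)
E
python3 tilt.py 70
```

```text
16.2 [ 0.5376 -0.039   0.0843] [ 0.   0.2 -3.4] [ 0.07  0.15 -0.02] 0.15514362785813654
brass [    0     0   512   235 37501] [225.89205621 101.10869043]
tip [0.5261 0.0486 0.1873] case [125.7   8. ] along 88.3 up 106.0 tilt 50.2 len 137.9
brass centre [0.5282 0.0332 0.2339] case [110.2   7.5] along 72.8 up 152.6 tilt 64.5 len 169.1
grasp case [37.51292656  4.90772407]
```

```bash
python3 - <<'E'
from rig import *
from h import *
c=capture("wrist");np.savez("w6.npz",**c);h=hsv(c)
for r in range(30,235,7): print(r,h[r,260].tolist(),end=' ')
cv2.imwrite("pics/w6.png",cv2.resize(c['color'][20:260,130:390,::-1],(650,600)))
E
```

```text
30 [105, 140, 198] 37 [105, 138, 199] 44 [105, 136, 199] 51 [106, 138, 199] 58 [105, 138, 200] 65 [105, 142, 200] 72 [105, 144, 199] 79 [105, 140, 199] 86 [105, 141, 196] 93 [30, 10, 51] 100 [42, 23, 56] 107 [20, 14, 53] 114 [24, 25, 52] 121 [22, 111, 255] 128 [26, 95, 255] 135 [26, 95, 255] 142 [26, 96, 255] 149 [23, 106, 255] 156 [23, 104, 255] 163 [23, 104, 255] 170 [0, 0, 255] 177 [30, 3, 255] 184 [15, 2, 255] 191 [30, 2, 255] 198 [20, 3, 255] 205 [20, 3, 255] 212 [20, 3, 255] 219 [20, 3, 255] 226 [20, 3, 255] 233 [15, 4, 255]
```

View pics/w6.png

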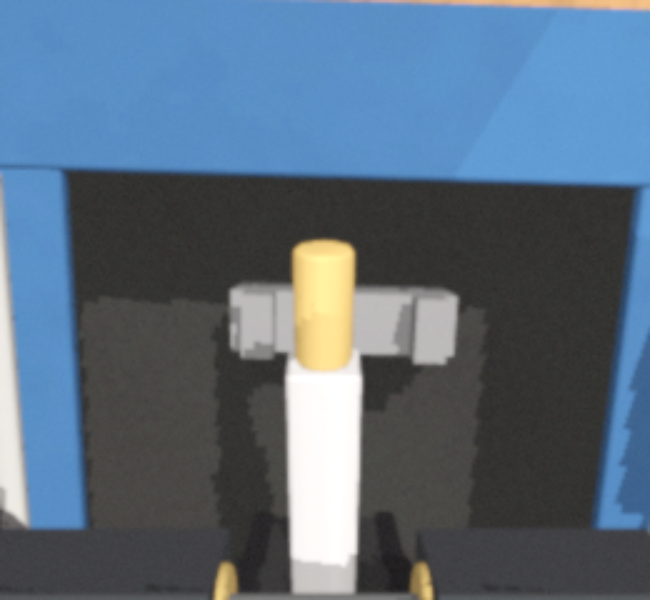

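The tip is at crop (323,243) and the brass/silver step at (325,366), and the tip is well inside the window. Computing the tilt.

```bash
cat > tilt.py <<'E'
from rig import *
from h import *
d0=np.load('case.npz');R=d0['R'];t=d0['t']
s=read_state();p=np.array(s['position']);R3=np.array(s['tcp_rot']);print(s['time_s'],p.round(4),np.round(s['force'],1),np.round(s['moment'],2),s['opening'])
c=capture("wrist");h=hsv(c)
m=cv2.inRange(h,(18,60,235),(32,140,255));k=np.zeros_like(m);k[20:235,243:277]=255;m&=k
n,l,st,ce=cv2.connectedComponentsWithStats(m);i=1+st[1:,4].argmax();print('brass',st[i])
x=ce[i][0];r0,r1=st[i,1],st[i,1]+st[i,3]
g=p+np.array([0,0,-.003]);ax=R3[:,0]*[1,1,0]
for nm,q in(('tip',(x,r0)),('step',(x,r1))):
    o,dd=ray(c,q);dd=dd[0];nrm=np.cross(ax,[0,0,1]);X=o+nrm@(g-o)/(nrm@dd)*dd;v=X-g
    print(nm,X.round(4),'case',(R.T@(X[:2]-t)*1e3).round(1),'along',(v@ax*1e3).round(1),'up',(v[2]*1e3).round(1),'deg',np.degrees(np.arctan2(v[2],v@ax)).round(1),'len',(np.linalg.norm(v)*1e3).round(1))
E
python3 tilt.py
```

```text
16.3 [ 0.5374 -0.0389  0.0838] [-0.5 -0.9 -2.1] [0.13 0.06 0.02] 0.15908181356687168
brass [249 117  22  51 950]
tip [0.5276 0.0359 0.375 ] case [113.    7.8] along 75.4 up 294.2 deg 75.6 len 303.7
step [0.5248 0.0576 0.3713] case [134.8   8.5] along 97.3 up 290.5 deg 71.5 len 306.3
```

```bash
python3 - <<'E'
s=open('tilt.py').read()
i=s.index("for nm,q")
s=s[:i]+'''for nm,q,L,off in(('tip',(x,r0),70.5,5.5),('step',(x,r1),48.5,7)):
    o,dd=ray(c,q);dd=dd[0]/np.linalg.norm(dd[0]);rr=np.hypot(L,off)/1e3;w=o-g;b=w@dd;D=b*b-w@w+rr*rr
    if D<0: print(nm,'no hit',D);continue
    for k in(-b-D**.5,-b+D**.5):
        v=w+k*dd;a=np.degrees(np.arctan2(v[2],v@ax)-np.arctan2(off,L));print(nm,'tilt',a.round(1),'z',(v+g)[2].round(4),'case',(R.T@((v+g)[:2]-t)*1e3).round(1))
'''
open('tilt.py','w').write(s)
E
python3 tilt.py
```

```text
16.35 [ 0.5374 -0.0389  0.0837] [-0.2  0.3 -2.4] [ 0.02  0.04 -0.01] 0.1578250482355297
brass [249 117  22  51 954]
tip tilt 5.5 z 0.0929 case [107.2   6.5]
tip tilt -16.7 z 0.0657 case [106.7   6.4]
step tilt 10.2 z 0.0962 case [84.1  5.7]
step tilt -47.5 z 0.0497 case [75.5  5.2]
```

```bash
python3 - <<'E'
from rig import *
from h import *
d0=np.load('case.npz');R=d0['R'];t=d0['t']
w=capture("wrist");c=capture("scene");np.savez("s7.npz",**c);np.savez("w7.npz",**w)
s=read_state();g=np.array(s['position'])
px=proj(c,[*(t+R@[.107,.0065]),.10])[0];print(px)
x,y=map(int,px);h=hsv(c)[y-15:y+16,x-20:x+21]
m=cv2.inRange(h,(15,110,120),(32,255,255));n,l,st,ce=cv2.connectedComponentsWithStats(m)
for i in range(1,n):
    q=ce[i]+[x-20,y-15];print(st[i],q,tri([(c,q),(w,(259.7,142))]))
cv2.imwrite("pics/s7.png",cv2.resize(c['color'][y-35:y+40,x-60:x+40,::-1],(800,600),interpolation=cv2.INTER_CUBIC));print(x-60,y-35)
E
```

```text
[257.14858778 190.47969935]
[4 0 1 1 1] [241. 175.] (array([0.54185261, 0.00243938, 0.15666781]), np.float64(0.02566414653849269))
[29  0 12  5 33] [273.42424242 176.33333333] (array([0.51845452, 0.05265696, 0.16344586]), np.float64(0.02889165197339665))
[37  6  4  3  9] [275.88888889 181.88888889] (array([0.51688954, 0.05594538, 0.14292237]), np.float64(0.034487298659438954))
[16 15  5  3 13] [254.69230769 191.        ] (array([0.53045567, 0.02000378, 0.09521697]), np.float64(0.0008639505975673164))
197 155
```

View pics/s7.png

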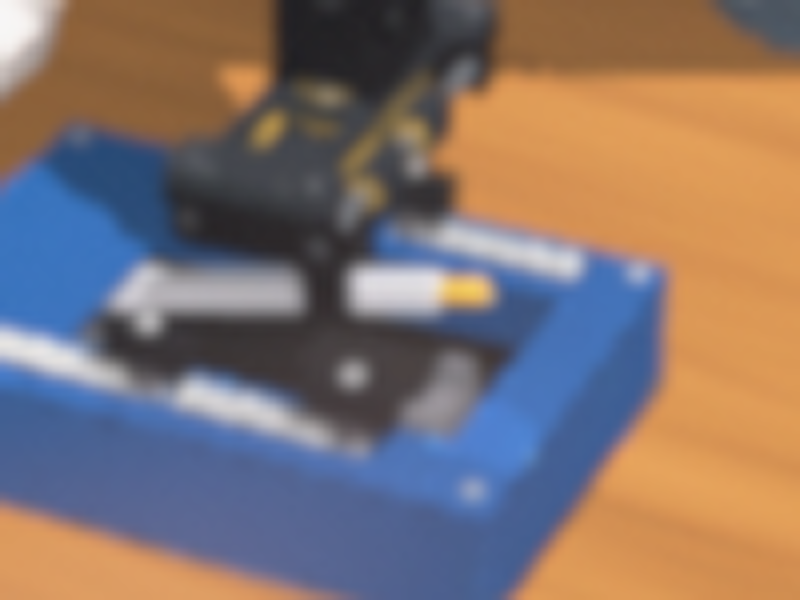

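The scene view shows the bar tilted about 13-14°, with the brass centre at z≈95 mm, its +x end above the lid plane and its -x end under the lid edge. Next I'll slide it out along its own axis.

Emit:
step_arm(targets=[[-1, -0.005, 0.037, 0.01, 0], [-1, -0.01, 0.075, 0.02, 0], [-1, -0.015, 0.112, 0.029, 0], [-1, -0.02, 0.15, 0.039, 0], [-1, -0.024, 0.187, 0.049, 0], [-1, -0.029, 0.225, 0.059, 0], [-1, -0.034, 0.262, 0.068, 0], [-1, -0.039, 0.3, 0.078, 0], [-1, -0.044, 0.337, 0.088, 0], [-1, -0.044, 0.337, 0.088, 0], [-1, -0.044, 0.337, 0.088, 0]])

```text
time_s: 17.6
position: [0.5265, 0.0455, 0.1056]
tcp_rot: [[-0.131, 0.991, 0.0], [0.991, 0.131, -0.0], [-0.0, 0.0, -1.0]]
force: [0.0, -1.1, -1.7]
opening: 0.161
grasp_force: 30.0
```

```bash
python3 - <<'E'
from rig import *
from h import *
d0=np.load('case.npz');R=d0['R'];t=d0['t']
s=read_state();p=np.array(s['position']);print(s['time_s'],p.round(4),np.round(s['force'],1),np.round(s['moment'],2),s['opening'],'case',R.T@(p[:2]-t)*1e3)
c=capture("scene");x,y=195,150;im=c['color'][y-10:y+80,x-10:x+110,::-1]
cv2.imwrite("pics/s8.png",cv2.resize(im,(800,600),interpolation=cv2.INTER_CUBIC))
E
```

```text
17.6 [0.5265 0.0455 0.1056] [ 0.  -1.1 -1.7] [-0.01  0.09  0.  ] 0.160653395236957 case [122.61890586   7.93275677]
```

View pics/s8.png

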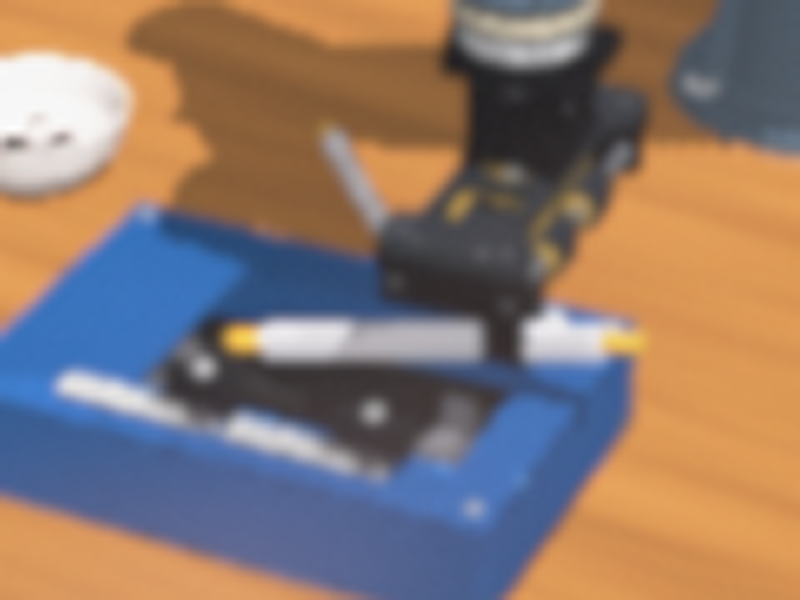

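The -x brass end is visible at (240,340), inside the window and clear of its edge. Now lifting straight up, then back over the case.

Emit:
step_arm(targets=[[-1, 0, 0, 0.04, 0], [-1, 0, 0, 0.1, 0], [-1, 0, 0, 0.2, 0], [-1, 0, 0, 0.3, 0], [-1, 0, 0, 0.4, 0], [-1, 0, 0, 0.5, 0], [-1, 0, 0, 0.6, 0], [-1, 0.01, -0.06, 0.7, 0], [-1, 0.02, -0.12, 0.8, 0], [-1, 0.03, -0.18, 0.8, 0], [-1, 0.04, -0.24, 0.8, 0], [-1, 0.04, -0.3, 0.8, 0], [-1, 0.04, -0.3, 0.8, 0], [-1, 0.04, -0.3, 0.8, 0], [-1, 0.04, -0.3, 0.8, 0], [-1, 0.04, -0.3, 0.8, 0], [-1, 0.04, -0.3, 0.8, 0]])

```text
time_s: 19.35
position: [0.5363, -0.0291, 0.3054]
tcp_rot: [[-0.131, 0.991, -0.0], [0.991, 0.131, 0.0], [0.0, -0.0, -1.0]]
force: [0.2, -0.1, -2.3]
opening: 0.153
grasp_force: 30.0
```

```bash
python3 - <<'E'
from rig import *
from h import *
d0=np.load('case.npz');R=d0['R'];t=d0['t']
s=read_state();p=np.array(s['position']);print(s['time_s'],p.round(4),np.round(s['force'],1),np.round(s['qvel'],2),s['opening'],s['grasp_force'])
c=capture("scene");w=capture("wrist");np.savez("s9.npz",**c)
m=cv2.inRange(hsv(c),(15,110,150),(32,255,255))
# predicted ends for a set of tilts, and measured bright-silver/brass blobs near them
R3=np.array(s['tcp_rot']);ax=R3[:,0];g=p+[0,0,-.003]
for th in(10,14,20,30):
    e=[g+L*(np.cos(np.radians(th))*ax+np.sin(np.radians(th))*np.array([0,0,1])) for L in(.0595,-.1595)]
    print(th,proj(c,e).round(1).tolist(),'low end z',e[1][2])
x0,y0=150,90;h=hsv(c)[y0:200,x0:300];m=cv2.inRange(h,(18,120,190),(32,255,255));n,l,st,ce=cv2.connectedComponentsWithStats(m)
for i in range(1,n):
    if st[i,4]>=4: print(st[i,2:],ce[i]+[x0,y0])
cv2.imwrite("pics/s9.png",cv2.resize(c['color'][60:210,130:330,::-1],(800,600)))
t2=load('top3.npz');tt=capture('top');np.savez('top9.npz',**tt)
E
```

```text
19.35 [ 0.5363 -0.0291  0.3054] [ 0.2 -0.1 -2.3] [-0.07 -0.11 -0.06 -0.01 -0.01  0.  ] 0.15325862393218712 29.9995619058609
10 [[258.2, 134.2], [198.8, 133.2]] low end z 0.2746848611128815
14 [[258.0, 133.0], [199.6, 136.2]] low end z 0.2637958046920887
20 [[257.5, 131.2], [201.1, 140.7]] low end z 0.24783140281763363
30 [[256.3, 128.2], [204.5, 147.9]] low end z 0.2226366695191084
[ 32  23 366] [171.25409836 121.21038251]
[ 7  4 26] [258.76923077 132.5       ]
[ 5  4 17] [199.05882353 136.23529412]
```

```bash
python3 -c "
from rig import *
print(hand_in())"
```

```text
the job is handed in; nothing more can be done
None
```

I turned all three bolts to their end stops and brought the long arbor out through the window. The gripper is holding it still above the case, with its lowest end measured about 0.19 m above the lid, and I handed the job in after about 19.5 s of the 54 s allowed.

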